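Nudge the sample rack home in the reading station

ROBOT

A 7-joint arm with a two-finger parallel gripper is mounted at the origin on the work surface. World frame = base frame: x ahead of the robot, y to its left, z up, the work surface at z = 0. Lengths are in m, angles in rad, forces in N, time in s.
With the tool pointing down it reaches from about 0.35 to 0.9 m from the base axis. Payload 8.1 kg.
Tool frame: the origin (TCP) lies between the finger pads; the fingertips stand 25 mm ahead of it and the grasp point (between the pads) lies 6 mm ahead of it; z points along the fingers, y is the direction in which the jaws open and shut (so a half turn about z gives the same grasp; the last joint's range is limited). The gripper opens to 92 mm and grips with 3 to 60 N. Pads are 19 mm wide; open, the fingers measure 130 mm over their backs; the gripper's body (75 mm by 190 mm) begins 47 mm behind the grasp point.
Start: joints at [-1.363, 0.434, 0.025, 1.573, -0.012, 1.134, -0.075], TCP at [0.191, 0.595, 0.252] pointing down, gripper open.
Joint ranges: [-2.62, 2.62], [-0.44, 2.09], [-1.27, 1.32], [0.08, 2.57], [-1.32, 4.46], [0.12, 2], [-2.74, 2.74]. Speed limits (rad/s): [2.22, 2.22, 3.01, 3.01, 3.14, 3.14, 3.14].

INTERFACE

Orientations are given as a rotation vector (axis times angle).
In Python, from cell import * gives the robot as it stands.
- The arm moves only by the shell command python3 -m jog 'ROWS' [FORCE]. ROWS is JSON, one flat list of numbers, 5 for each row, row after row: the finger opening in mm, from 0 to 91.8, then the shift along the tool's x, y, z in units of 40 mm (1.0 is 40 mm), then the turn about the tool's z in units of 6 degrees (1.0 is 6 degrees). A call has 1 to 20 rows; each row shifts and turns the pose as measured when the row begins, along the tool's axes as they then stand; what a row does not reach is not made up. A row lasts 1/12 s, in which the tool goes at most 41.7 mm and 7.16 degrees, less where a joint would pass 70% of its speed; a pose out of reach is approached as far as the arm can. A call is refused whole if a number of a shift passes 1 or a number of a turn 1, either way. A call with a gripper value outside its range is refused whole. The fingers move at their own pace and stop on an object; FORCE is the grip in N (left out, the last holds). Time passes only in rows, so rows that do not move let the fingers close. It gives the time, the measured TCP pose, the force and the opening at its end, in the units of the state.
- observe(): the state, without advancing time (a new reading comes with each control period).
- get_image(name): name is "scene" or "top"; returns the picture (384x512x3 uint8, red, green, blue); there is no depth.
- camera_params(name): a dict with "intrinsics" (3x3 intrinsics, pixels), "dist_coeffs" ([k1, k2, p1, p2, k3] as OpenCV has them; the pictures are not rectified), "xyz" and "orientation" of the camera in the world. Camera axes: x right, y down, z forward; pixel columns grow to the right and rows downward; lengths in m; the calibration is good to about 2 mm. A picture is of the moment at which its call begins. camera_params takes no time and is no camera call.
- sign_off(): hands the job in, once; it reports no verdict.
The state is a dict: "clock": time; "joints": joint angles; "dq": joint speeds; "joint_efforts": joint torques, N m; "position": TCP position; "ee_rot": TCP orientation; "force": force on the tool from outside, world axes, zero at the start; "ft_torque": the same for the moment, N m; "width": opening from 0.0 (shut) to 1.0 (fully open).
Only numpy, scipy, OpenCV 4.12 (cv2) and the standard library are available. Lean on these libraries where they do the work, as an engineer would, in place of code of your own. Each camera call takes 0.05 s, during which the arm holds its last target. There are 200 camera calls.

TASK

Push the blue-capped tube rack along the bench into the corner of the reading station, so that one long side lies flush against the long aluminium bar and one short side is flush against the short end bar, over the green-edged mark. Only push it: do not lift or tip it. Leave the yellow-capped rack, the red-lidded jar and the stack of dishes where they are.

Things in the scene. Friction and masses are not known exactly. Their poses are not given: they have to be found in the camera images.
- rack: The rack to push: solid white block, 88 mm (its x) by 116 mm (its y, long side) by 44 mm high, with 12 fixed blue caps (22 mm across) reaching 58 mm above the bench. 0.2 to 0.45 kg, slides on the bench. Origin: centre of its underside; z up. Starts turned up to 15 degrees either way from the world axes.
- other_rack: A rack of the same size and shape with yellow caps, a bystander; either rack may stand left or right. Origin: centre of its underside.
- station: Two fixed aluminium bars in an L, 30 mm high, 12 mm thick. Origin: inside corner of the L at bench height. Long bar: inner face in the plane x = 0, y = 0 to -460 mm, facing -x (to the robot). End bar: inner face in the plane y = 0, x = 0 to -90 mm, facing -y. Behind the long bar a white reader, 50 mm high (x = 17 to 107, y = 0 to -200 mm). Turned up to 7 degrees.
- jar: Bystander: white sample jar with a red lid, 60 mm across, 85 mm high. Origin: centre of its underside.
- dishes: Bystander: stack of three round culture dishes, 92 mm across, 45 mm high. Origin: centre of its underside.
- mark (a point): Centre of the flat painted mark on the bench in the corner of the L, white with a green edge, 88 by 116 mm: where the rack belongs. At x = -44, y = -58 mm in the station's frame, axes as the station's; the rack's long side goes along y. It is paint only, no step.
Mind the look-alikes: they are no part of the job. What is shaped like the rack but black or purple is not meant.

How it is judged:
At the end, for the whole second after the job is handed in: The blue-capped rack stands at rest on the bench in the corner: its centre within 4 mm of flush against the long bar and within 4 mm of flush against the end bar, its long side parallel to the long bar within 0.045 rad (2.6 degrees), upright (x of rack in the frame of station between -0.048 and -0.04 m and y of rack in the frame of station between -0.062 and -0.054 m and angle between the y axis of rack and the y axis of station, either way round below 0.045 rad and angle between rack's own z axis and vertical below 0.04 rad and height (world z) of rack below 0.004 m and linear speed of rack below 0.01 m/s); the robot touches nothing.
It fails at once if the blue-capped rack is lifted more than 12 mm off the bench (height (world z) of rack above 0.012 m).
It fails at once if the blue-capped rack is tipped more than 0.15 rad (angle between rack's own z axis and vertical above 0.15 rad).
It fails at once if the yellow-capped rack is moved more than 12 mm (distance of other_rack from where it was at the start of the episode above 0.012 m).
It fails at once if the jar is moved more than 12 mm (distance of jar from where it was at the start of the episode above 0.012 m).
It fails at once if the dishes are moved more than 12 mm (distance of dishes from where it was at the start of the episode above 0.012 m).
It also fails if it takes over 64 s, if anything falls off the work surface, if the arm or the gripper's body presses on something with over 40 N, if the wrist force passes 120 N, or if a joint passes its speed limit or range.

## Working session

There is one attempt and no reset: what is moved stays moved. The work goes in short steps, Python scripts to look and compute and a shell command to move; the robot and the scene stay as the last step left them, time stands still between calls to the robot, and variables do not carry over. Pictures are saved under pics/ and viewed, about 8 in all and at most 12, crops included, and the job is handed in when it is done.

```bash
mkdir -p pics; ls
python3 - <<'E'
from cell import *
import cv2
for n in("scene","top"):
    im=get_image(n); cv2.imwrite(f"pics/{n}0.png",im[:,:,::-1]); p=camera_params(n); print(n,p)
s=observe(); print({k:s[k] for k in("clock","position","ee_rot","force","width")})
E
```

```text
pics
scene {'intrinsics': array([[495.18962802,   0.        , 254.7196795 ],
       [  0.        , 495.18962802, 197.21091728],
       [  0.        ,   0.        ,   1.        ]]), 'dist_coeffs': array([-0.04833214,  0.        ,  0.        ,  0.        ,  0.        ]), 'xyz': array([1.58169817, 0.1950779 , 1.1013254 ]), 'orientation': array([-1.55648419, -1.97949403,  0.8440803 ])}
top {'intrinsics': array([[466.87332068,   0.        , 255.763429  ],
       [  0.        , 466.87332068, 189.79294231],
       [  0.        ,   0.        ,   1.        ]]), 'dist_coeffs': array([-0.18126453,  0.        ,  0.        ,  0.        ,  0.        ]), 'xyz': array([ 0.42157791, -0.04201268,  1.31632738]), 'orientation': array([-2.19370709,  2.18025196, -0.08161254])}
{'clock': 0.1, 'position': array([0.19105205, 0.59465835, 0.25101998]), 'ee_rot': array([-4.86254118e-01, -3.10365381e+00,  2.17351801e-03]), 'force': array([-0.19523461, -0.69549349, -0.20031568]), 'width': 0.9998915264899711}
```

View pics/top0.png

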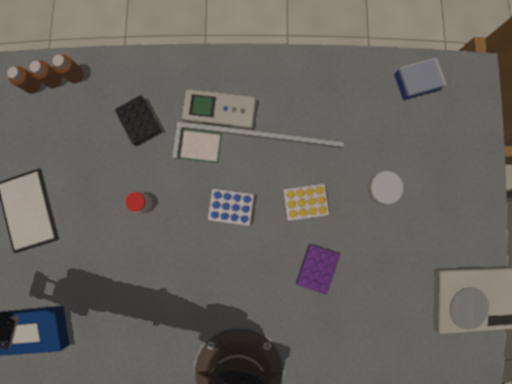

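View pics/scene0.png

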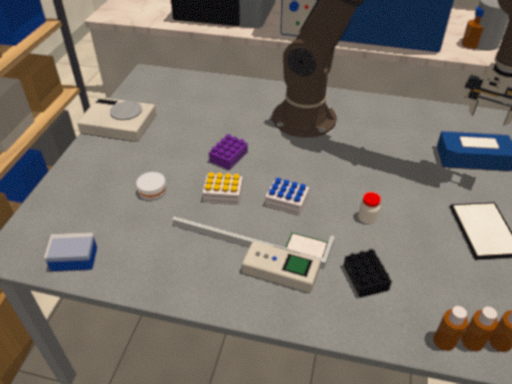

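Top view (up = +x, left = +y): the blue rack is at about (231,207), the mark at (200,146), the long bar runs from (178,126) to (343,144), and the end bar is at about (178,140). The bystanders are the yellow rack (306,202), jar (136,202) and dishes (387,187). The purple and black racks are decoys.

```bash
cat > h.py <<'E'
import numpy as np, cv2
from scipy.spatial.transform import Rotation as R
from cell import *
def ray(n,px,z):
    p=camera_params(n); px=np.asarray(px,float).reshape(-1,1,2)
    u=cv2.undistortPoints(px,p["intrinsics"],p["dist_coeffs"]).reshape(-1,2)
    d=R.from_rotvec(p["orientation"]).apply(np.c_[u,np.ones(len(u))]); c=p["xyz"]
    return (c+d*((z-c[2])/d[:,2])[:,None])
def hsv(im): return cv2.cvtColor(im,cv2.COLOR_RGB2HSV)
def blobs(m,lo,hi):
    n,l,s,c=cv2.connectedComponentsWithStats(m.astype(np.uint8))
    return np.array([c[i] for i in range(1,n) if lo<=s[i,4]<=hi]).reshape(-1,2)
def caps(n,im,hue,box):
    x0,x1,y0,y1=box; h=hsv(im); m=(abs(h[...,0].astype(int)-hue)<10)&(h[...,1]>110)
    k=np.zeros_like(m); k[y0:y1,x0:x1]=m[y0:y1,x0:x1]
    return blobs(k,8,150)
def rect(P):  # long-axis angle from 12-cap grid: cv2 min-area rect
    P=np.asarray(P)[:,:2]; (cx,cy),(w,h),a=cv2.minAreaRect((P*1000).astype(np.float32))
    if w>h: a+=90; w,h=h,w     # a: direction of short side; long side = a+90
    return P.mean(0), (a+90)%180, w,h
E
python3 - <<'E'
from h import *
im=get_image("top"); h=hsv(im)
for nm,hue,box in(("blue",112,(195,270,175,240)),("yel",24,(270,340,170,230))):
    c=caps("top",im,hue,box); print(nm,len(c),rect(ray("top",c,.058)))
r=(h[...,1]>150)&((h[...,0]<8)|(h[...,0]>172)); b=blobs(r,50,1000); print("red",b,ray("top",b,.085))
print("dish",ray("top",[387,187],.045))
print(im[146,165:230].tolist())
print(im[110:165,260].tolist())
cv2.imwrite("pics/crop1.png",cv2.resize(im[80:240,120:350,::-1],None,fx=3.4,fy=3.4,interpolation=cv2.INTER_CUBIC))
E
```

```text
blue 12 (array([0.46521125, 0.02183289]), 82.6490249633789, 54.165748596191406, 80.76344299316406)
yel 12 (array([ 0.47990614, -0.18299274]), 98.02483367919922, 53.92814636230469, 81.41869354248047)
red [[134.78928571 201.52857143]] [[0.47571035 0.27665055 0.085     ]]
dish [[ 0.52206322 -0.41047133  0.045     ]]
[[103, 100, 95], [102, 99, 95], [103, 101, 96], [102, 100, 94], [103, 101, 95], [103, 100, 95], [102, 99, 94], [103, 101, 95], [119, 115, 110], [141, 138, 132], [148, 145, 139], [146, 143, 137], [134, 131, 126], [99, 97, 93], [65, 66, 60], [61, 64, 57], [96, 91, 83], [137, 126, 117], [160, 146, 138], [165, 151, 143], [167, 153, 144], [167, 153, 145], [166, 151, 143], [164, 150, 142], [165, 151, 143], [165, 151, 142], [164, 150, 142], [163, 150, 141], [164, 150, 141], [165, 151, 142], [166, 151, 143], [166, 152, 143], [165, 152, 143], [166, 151, 142], [166, 151, 143], [166, 152, 143], [167, 152, 144], [165, 151, 143], [163, 150, 141], [163, 150, 141], [165, 151, 143], [168, 154, 145], [169, 155, 146], [168, 154, 145], [167, 152, 144], [167, 153, 144], [167, 152, 144], [166, 1
[... 443 characters left out ...]
 [104, 102, 96], [105, 103, 97], [105, 102, 97], [105, 103, 98], [105, 102, 97], [103, 101, 96], [103, 100, 95], [103, 100, 95], [102, 99, 95], [102, 100, 95], [106, 104, 98], [118, 115, 110], [134, 131, 124], [142, 139, 132], [141, 138, 131], [127, 124, 119], [102, 99, 94], [90, 88, 83], [95, 93, 88], [101, 98, 93], [101, 98, 93], [99, 97, 93], [100, 97, 93], [101, 99, 94], [102, 99, 94], [100, 98, 94], [101, 99, 94], [101, 98, 93], [100, 98, 93], [100, 98, 93], [100, 98, 93], [101, 99, 94], [102, 100, 95], [102, 99, 94], [102, 99, 94], [103, 101, 95], [101, 98, 94], [100, 97, 92], [101, 99, 94], [103, 100, 96], [103, 101, 96], [104, 101, 96], [102, 100, 95], [103, 100, 96], [103, 101, 95]]
```

View pics/crop1.png

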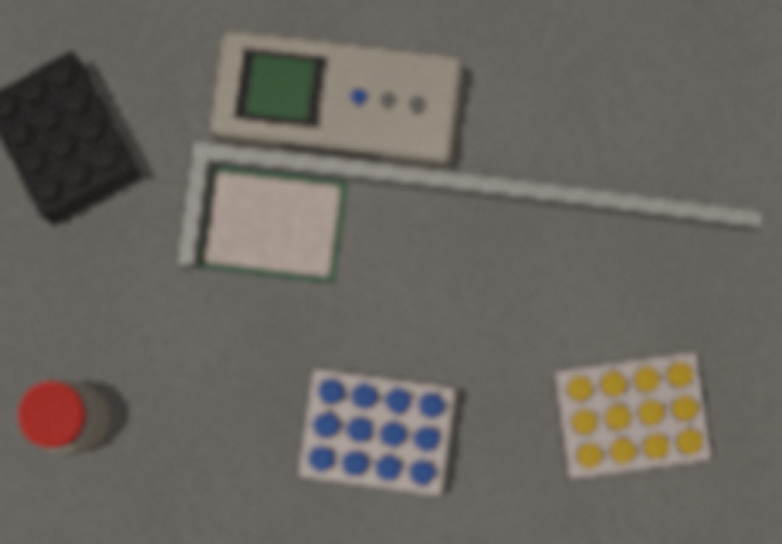

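The crop shows the mark's white area with corners near (182,129), (222,133), (217,161) and (179,158) in full-image pixels, and 12 clean blue caps. Next I fit the bars.

```bash
cat >> h.py <<'E'
def bright(im,pts_line,axis,half=7):
    # sub-pixel centre of the bright bar top along columns (axis=0) or rows (axis=1)
    g=im.astype(float).mean(2); out=[]
    for a,b in pts_line:
        i=np.arange(int(b)-half,int(b)+half+1); v=g[i,a] if axis==0 else g[a,i]
        w=np.clip(v-112,0,None)
        if w.sum()>0: out.append((a,(w*i).sum()/w.sum()) if axis==0 else ((w*i).sum()/w.sum(),a))
    return np.array(out)
def fit(P):
    vx,vy,x,y=cv2.fitLine((P[:,:2]*1000).astype(np.float32),cv2.DIST_HUBER,0,.01,.01).ravel()
    return np.array([x,y])/1000,np.array([vx,vy])
def station(im):
    L=bright(im,[(u,126+(u-178)*18/165) for u in range(262,338)],0,5)
    E=bright(im,[(v,180-(v-128)*.19) for v in range(132,156)],1,3)
    p,d=fit(ray("top",L,.03)); q,e=fit(ray("top",E,.03))
    d=d*np.sign(d[1]); n=np.array([d[1],-d[0]])      # st y, st x
    print("end bar dir vs station x deg",np.degrees(np.arccos(abs(e@n))))
    c=n*((p-.006*n)@n)+d*((q@d+ (0)) -.006)
    # end-bar centre evaluated as mean of samples (x_st about -45 mm)
    return c,d,n
E
python3 - <<'E'
from h import *
im=get_image("top")
c,d,n=station(im); print("corner",c,"yaw",np.degrees(np.arctan2(-d[0],d[1])))
print("pred mark",c-.044*n-.058*d)
g=im.min(2)[125:166,181:225]; m=(g>115).astype(np.uint8)
k,l,s,cc=cv2.connectedComponentsWithStats(m); i=1+np.argmax(s[1:,4])
pts=np.argwhere(l==i)[:,::-1]+[181,125]
w=ray("top",pts,0)[:,:2]; print(s[i],"mark centroid",w.mean(0),cv2.minAreaRect((w*1000).astype(np.float32)))
r,a,_,_=rect(ray("top",caps("top",im,112,(195,270,175,240)),.058)); f=lambda p:((p-c)@n,(p-c)@d)
ry=np.array([np.cos(np.radians(a)),np.sin(np.radians(a))])
C=caps("scene",get_image("scene"),112,(255,320,170,220)); print(len(C))
if len(C)>8: print("scene rack",rect(ray("scene",C,.058)))
print("rack",r,"in st",f(r),"rel yaw deg",np.degrees(np.arctan2(-(ry@n),ry@d)))
E
```

```text
end bar dir vs station x deg 0.10467831
corner [0.6921798  0.16642666] yaw -6.8127217
pred mark [0.64161026 0.11405566]
[  0   6  39  30 943] mark centroid [0.64105762 0.11379626] ((641.0474243164062, 113.82998657226562), (103.27655029296875, 76.51032257080078), 83.732666015625)
4
rack [0.46523923 0.02182882] in st (np.float64(-0.20818534593136265), np.float64(-0.17049755394438532)) rel yaw deg -0.597235922176553
```

The corner predicts the mark centre to within 0.6 mm of where I see it. The rack is at (-208,-170) mm in the station frame and is already parallel within 1°. The plan is to push +x with both spread fingers on the long side, then +y on the short side into the end bar. First I move to behind the rack at height.

```bash
cat >> h.py <<'E'
C0=np.array([.6922,.1664]); YAW=np.radians(-6.8)
D=np.array([-np.sin(YAW),np.cos(YAW)]); N=np.array([D[1],-D[0]])
def st(p): p=np.asarray(p)[:2]-C0; return np.array([p@N,p@D])*1000
def plan(xs,ys,z,jaw):   # target TCP in station mm, z in m, jaw dir angle in station frame deg (0 = along st x)
    s=observe(); Rm=R.from_rotvec(s["ee_rot"]); t=np.r_[C0+(xs*N+ys*D)/1000,z]
    dw=t-s["position"]; ty=Rm.apply([0,1,0]); now=np.degrees(np.arctan2(ty@np.r_[D,0],ty@np.r_[N,0]))
    turn=-((jaw-now+90)%180-90)
    print("t%.2f st"%s["clock"],st(s["position"]).round(1),"z%.4f jaw %.1f"%(s["position"][2],now),"F",s["force"].round(1),"j7 %.2f"%s["joints"][6],
      "| shift units",(Rm.inv().apply(dw)/.04).round(2),"turn units",round(turn/6,2),"tilt",np.degrees(np.arccos(-Rm.apply([0,0,1])[2])).round(2))
def rack(name=None):
    im=get_image("top"); m=caps("top",im,112,(150,290,110,250))
    r,a,w,h=rect(ray("top",m,.058)); y=np.array([np.cos(np.radians(a)),np.sin(np.radians(a))])
    print("rack st",len(m),st(r).round(1),"yaw %.2f"%np.degrees(np.arctan2(-(y@N),y@D)),"grid",round(w,1),round(h,1))
    if name: cv2.imwrite(f"pics/{name}.png",cv2.resize(im[80:240,120:350,::-1],None,fx=3.4,fy=3.4,interpolation=cv2.INTER_CUBIC))
E
python3 -m jog '[50,-0.56,-0.74,0,0, 50,-0.56,-0.74,0,0, 50,-0.56,-0.74,0,0, 50,-0.56,-0.74,0,0, 50,-0.56,-0.74,0,0, 50,-0.56,-0.74,0,0, 50,-0.56,-0.74,0,0, 50,-0.56,-0.74,0,0, 50,-0.56,-0.74,0,0, 50,-0.56,-0.74,0,0, 50,-0.56,-0.74,0,0, 50,-0.56,-0.74,0,0, 50,-0.56,-0.74,0,0, 50,-0.56,-0.74,0,0]'
python3 -c "
from h import *
plan(-290,-170,.25,90)"
```

```text
clock: 1.42
position: [0.3652, 0.0904, 0.2483]
ee_rot: [-0.465, -3.105, -0.009]
force: [1.3, 0.3, 0.4]
width: 0.541
t1.42 st [-315.7 -114.2] z0.2483 jaw 79.8 F [1.3 0.3 0.4] j7 0.91 | shift units [-0.88 -1.26 -0.05] turn units -1.71 tilt 0.34
```

```bash
python3 -m jog '[50,-0.44,-0.63,0,0, 50,-0.44,-0.63,0,0, 50,0,0,0,-0.85, 50,0,0,0,-0.85, 50,0,0,0,0]'
python3 -c "
from h import *
plan(-290,-170,.04,90); rack()"
```

```text
clock: 1.83
position: [0.3862, 0.0194, 0.2492]
ee_rot: [0.199, 3.132, 0.01]
force: [-1.0, 0.3, -0.7]
width: 0.542
t1.83 st [-286.5 -182.2] z0.2492 jaw 89.5 F [-1.   0.3 -0.7] j7 1.29 | shift units [0.1  0.27 5.23] turn units -0.08 tilt 0.41
rack st 9 [-199.4 -166.1] yaw -0.01 grid 53.4 81.3
```

```bash
python3 -m jog '[50,0.1,0.27,0,-0.08, 50,0,0,0.8,0, 50,0,0,0.8,0, 50,0,0,0.8,0, 50,0,0,0.8,0, 50,0,0,0.8,0, 50,0,0,0.6,0, 50,0,0,0.3,0, 50,0,0,0,0]'
python3 -c "
from h import *
plan(-98,-170,.038,90)"
```

```text
clock: 2.63
position: [0.3884, 0.0392, 0.048]
ee_rot: [0.225, 3.121, 0.018]
force: [-0.8, 0.9, -0.0]
width: 0.546
t2.63 st [-286.6 -162.3] z0.0480 jaw 88.5 F [-0.8  0.9 -0. ] j7 1.56 | shift units [-4.71 -0.08  0.31] turn units -0.24 tilt 0.99
```

```bash
python3 -m jog '[50,0,-0.2,0.25,-0.25, 50,0,0,0,0, 50,-0.2,0,0,0, 50,-0.2,0,0,0, 50,-0.2,0,0,0, 50,-0.2,0,0,0, 50,-0.2,0,0,0]'
python3 -c "
from h import *
plan(-104,-170,.038,90)"
```

```text
clock: 3.22
position: [0.4305, 0.0295, 0.0415]
ee_rot: [0.194, 3.123, 0.022]
force: [-2.1, 0.1, -1.6]
width: 0.547
t3.22 st [-243.6 -166.9] z0.0415 jaw 89.7 F [-2.1  0.1 -1.6] j7 1.62 | shift units [-3.49 -0.06  0.13] turn units -0.05 tilt 1.09
```

```bash
python3 -m jog '[50,-0.22,0,0.03,0, 50,-0.22,0,0.03,0, 50,-0.22,0,0.03,0, 50,-0.22,0,0,0, 50,-0.22,0,0,0, 50,-0.22,0,0,0, 50,-0.22,0,0,0, 50,-0.22,0,0,0, 50,-0.22,0,0,0, 50,-0.22,0,0,0, 50,-0.22,0,0,0]'
python3 -c "
from h import *
plan(-104,-170,.038,90); rack()"
```

```text
clock: 4.13
position: [0.536, 0.0165, 0.0386]
ee_rot: [0.194, 3.126, 0.022]
force: [-2.0, -0.6, -0.2]
width: 0.545
t4.13 st [-137.4 -167.3] z0.0386 jaw 89.7 F [-2.  -0.6 -0.2] j7 1.65 | shift units [-0.83 -0.06  0.02] turn units -0.05 tilt 0.99Traceback (most recent call last):
  File "<string>", line 3, in <module>
    plan(-104,-170,.038,90); rack()
                             ~~~~^^
  File "h.py", line 52, in rack
    r,a,w,h=rect(ray("top",m,.058)); y=np.array([np.cos(np.radians(a)),np.sin(np.radians(a))])
                 ~~~^^^^^^^^^^^^^^
  File "h.py", line 6, in ray
    u=cv2.undistortPoints(px,p["intrinsics"],p["dist_coeffs"]).reshape(-1,2)
      ~~~~~~~~~~~~~~~~~~~^^^^^^^^^^^^^^^^^^^^^^^^^^^^^^^^^^^^^
cv2.error: OpenCV(4.12.0) /io/opencv/modules/calib3d/src/undistort.dispatch.cpp:347: error: (-215:Assertion failed) CV_IS_MAT(_src) && CV_IS_MAT(_dst) && (_src->rows == 1 || _src->cols == 1) && (_dst->rows == 1 || _dst->cols == 1) && _src->cols + _src->rows - 1 == _dst->rows + _dst->cols - 1 && (CV_MAT_TYPE(_src->type) == CV_32FC2 || CV_MAT_TYPE(_src->type) == CV_64FC2) && (CV_MAT_TYPE(_dst->type) == CV_32FC2 || CV_MAT_TYPE(_dst->type) == CV_64FC2) in function 'cvUndistortPointsInternal'
```

The arm hides the rack from the top camera, and the push force is a steady 2 N. I'll push to a few mm short of the bar, back off, rise and look.

```bash
python3 -m jog '[50,-0.2,0,0,0, 50,-0.2,0,0,0, 50,-0.2,0,0,0, 50,-0.15,0,0,0, 50,-0.1,0,0,0]'
python3 -c "
from h import *
plan(-101,-170,.038,90)"
python3 -m jog '[50,0.3,0,0,0, 50,0.6,0,0,0, 50,0.6,0,-0.5,0, 50,0.4,0,-0.9,0, 50,0.4,-0.4,-0.9,0, 50,0.4,-0.6,-0.9,0, 50,0.2,-0.9,-0.3,0, 50,0,-0.9,0,0, 50,0,-0.9,0,0, 50,0,0,0,0]'
python3 -c "
from h import *
rack(); plan(-44,-330,.2,0)"
```

```text
clock: 4.6
position: [0.5735, 0.0117, 0.0389]
ee_rot: [0.194, 3.126, 0.022]
force: [-20.2, 1.9, 16.8]
width: 0.542
t4.60 st [ -99.5 -167.7] z0.0389 jaw 89.7 F [-20.2   1.9  16.8] j7 1.65 | shift units [ 0.04 -0.06  0.02] turn units -0.05 tilt 0.96
clock: 5.43
position: [0.4435, -0.125, 0.18]
ee_rot: [0.182, 3.112, 0.02]
force: [-0.0, -0.2, -0.1]
width: 0.54
rack st 12 [ -45.6 -169.9] yaw -0.38 grid 54.0 81.2
t5.48 st [-212.2 -315.9] z0.1798 jaw 90.2 F [0.2 0.  0.8] j7 1.82 | shift units [-4.21 -0.36 -0.41] turn units -14.97 tilt 1.61
```

The rack is against the long bar (x about -45, yaw -0.4°). Now I turn the jaw 90° at height for the end push.

```bash
python3 -m jog '[30,0,0,0,1, 30,0,0,0,1, 30,0,0,0,1, 30,0,0,0,1, 30,0,0,0,1, 30,0,0,0,1, 30,0,0,0,1, 30,0,0,0,1, 30,0,0,0,1, 30,0,0,0,1, 30,0,0,0,1, 30,0,0,0,1, 30,0,0,0,1, 30,0,0,0,1, 30,0,0,0,1, 30,0,0,0,0]'
python3 -c "
from h import *
plan(-46,-262,.18,0)"
```

```text
clock: 6.82
position: [0.4552, -0.1089, 0.1805]
ee_rot: [2.404, 2.003, 0.055]
force: [0.5, 0.9, -0.1]
width: 0.329
t6.82 st [-202.7 -301.4] z0.1805 jaw -3.6 F [ 0.5  0.9 -0.1] j7 0.35 | shift units [1.23 3.85 0.16] turn units -0.6 tilt 2.14
```

```bash
python3 -m jog '[30,0,0,0,-0.6, 30,0.24,0.8,0,0, 30,0.24,0.8,0,0, 30,0.24,0.8,0,0, 30,0.24,0.8,0,0, 30,0,0.5,0,0, 30,0,0,0,0]'
python3 -c "
from h import *
plan(-46,-262,.12,0)"
```

```text
clock: 7.4
position: [0.6133, -0.0769, 0.1838]
ee_rot: [2.304, 2.121, 0.058]
force: [-0.4, -0.3, 0.3]
width: 0.328
t7.40 st [ -49.5 -250.9] z0.1838 jaw 2.0 F [-0.4 -0.3  0.3] j7 0.40 | shift units [-0.31  0.03  1.59] turn units 0.34 tilt 2.17
```

```bash
python3 -m jog '[30,-0.45,0,0,0.3, 30,0,0,0.8,0, 30,0,0,0.8,0, 30,0,0,0.6,0, 30,0,0,0,0]'
python3 -c "
from h import *
plan(-46,-262,.038,0)"
```

```text
clock: 7.82
position: [0.618, -0.0896, 0.0925]
ee_rot: [2.314, 2.107, 0.062]
force: [-0.5, 1.4, -0.6]
width: 0.327
t7.82 st [ -43.3 -262.9] z0.0925 jaw 1.4 F [-0.5  1.4 -0.6] j7 0.50 | shift units [-0.   -0.11  1.36] turn units 0.24 tilt 2.35
```

```bash
python3 -m jog '[30,-0.05,-0.12,0.5,0.2, 30,0,0,0.5,0, 30,0,0,0.3,0, 30,0,0,0,0]'
python3 -c "
from h import *
plan(-46,-128,.038,0); rack('before_y')"
```

```text
clock: 8.15
position: [0.615, -0.0884, 0.041]
ee_rot: [2.328, 2.094, 0.063]
force: [0.2, 0.4, -0.0]
width: 0.327
t8.15 st [ -46.5 -262.1] z0.0410 jaw 0.7 F [ 0.2  0.4 -0. ] j7 0.54 | shift units [3.35 0.05 0.15] turn units 0.12 tilt 2.39
rack st 6 [ -36.3 -147. ] yaw 50.84 grid 36.9 75.3
```

View pics/before_y.png

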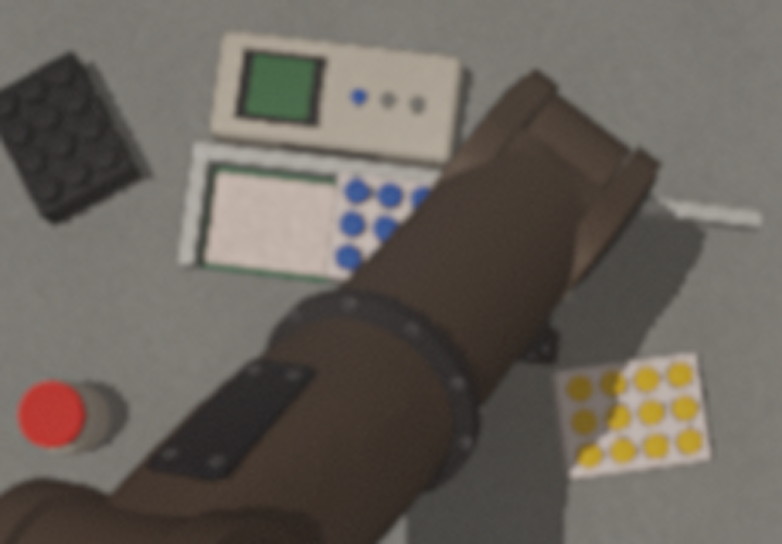

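The picture shows the rack lying flush on the long bar (caps at crop (350–430,190–258)), partly hidden by the arm, and the yellow rack undisturbed. Now I push +y.

```bash
python3 -m jog '[30,0.2,0,0.05,0.1, 30,0.2,0,0,0, 30,0.22,0,0,0, 30,0.22,0,0,0, 30,0.22,0,0,0, 30,0.22,0,0,0, 30,0.22,0,0,0, 30,0.22,0,0,0, 30,0.22,0,0,0, 30,0.22,0,0,0, 30,0.22,0,0,0]'
python3 -c "
from h import *
plan(-46,-128,.038,0)"
```

```text
clock: 9.12
position: [0.6304, 0.0147, 0.0485]
ee_rot: [2.333, 2.078, 0.072]
force: [0.1, -1.1, -0.9]
width: 0.328
t9.12 st [ -43.4 -158. ] z0.0485 jaw 0.2 F [ 0.1 -1.1 -0.9] j7 0.36 | shift units [ 0.74 -0.07  0.28] turn units 0.03 tilt 2.8
```

```bash
python3 -m jog '[30,0.15,-0.03,0.08,0, 30,0.15,-0.03,0.08,0, 30,0.15,0,0.07,0, 30,0.12,0,0.03,0, 30,0.1,0,0.01,0, 30,0.1,0,0.01,0]'
python3 -c "
from h import *
plan(-46,-125.5,.038,0)"
```

```text
clock: 9.62
position: [0.6332, 0.0462, 0.0379]
ee_rot: [2.331, 2.073, 0.07]
force: [-9.2, -22.5, 15.5]
width: 0.327
t9.62 st [ -44.4 -126.3] z0.0379 jaw 0.1 F [ -9.2 -22.5  15.5] j7 0.32 | shift units [ 0.02 -0.04 -0.01] turn units 0.01 tilt 2.86
```

The rack has reached the end bar (22 N, TCP at y -126 as expected). I back off and look.

```bash
python3 -m jog '[30,-0.2,0,0,0, 30,-0.5,0,-0.05,0, 30,-0.5,0,-0.5,0, 30,-0.5,-0.3,-0.8,0, 30,-0.3,-0.8,-0.5,0, 30,0,-0.9,-0.5,0, 30,0,-0.9,-0.2,0, 30,0,-0.9,0,0, 30,0,-0.9,0,0, 30,0,0,0,0]'
python3 -c "
from h import *
rack('after_y'); plan(-160,-60,.17,90)"
```

```text
clock: 10.45
position: [0.423, -0.0106, 0.1289]
ee_rot: [2.337, 2.086, 0.075]
force: [-1.6, -0.2, -1.2]
width: 0.33
rack st 12 [-46.3 -59.2] yaw -0.06 grid 54.0 81.2
t10.50 st [-242.4 -207.1] z0.1298 jaw 0.3 F [ 1.  -0.2  0.6] j7 0.30 | shift units [ 3.69  2.12 -0.8 ] turn units -14.95 tilt 2.97
```

View pics/after_y.png

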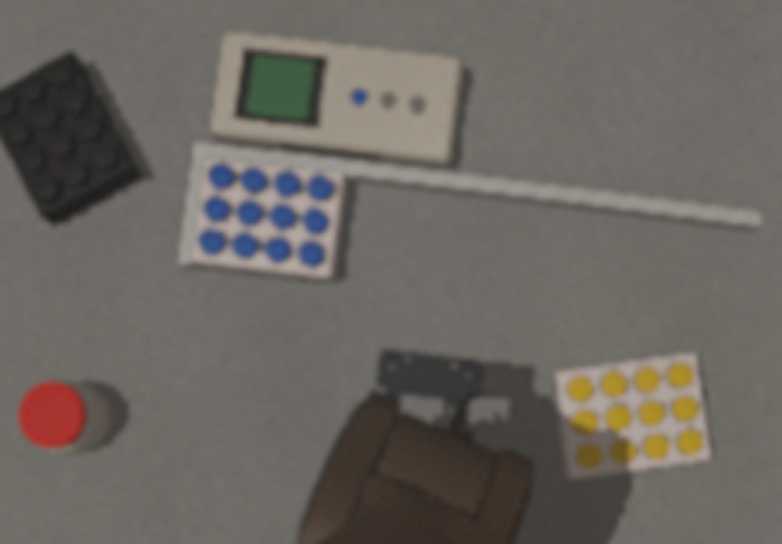

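The rack sits over the mark. It measures (-46.3,-59.2), against -45.6 when it was pressed on the bar, so it may be under 1 mm off flush. I'll make one gentle square press in +x to be safe.

```bash
python3 -m jog '[50,0,0,-0.5,-1, 50,0,0,-0.3,-1, 50,0,0,0,-1, 50,0,0,0,-1, 50,0,0,0,-1, 50,0,0,0,-1, 50,0,0,0,-1, 50,0,0,0,-1, 50,0,0,0,-1, 50,0,0,0,-1, 50,0,0,0,-1, 50,0,0,0,-1, 50,0,0,0,-1, 50,0,0,0,-1, 50,0,0,0,-1, 50,0,0,0,0]'
python3 -c "
from h import *
plan(-135,-60,.16,90)"
```

```text
clock: 11.83
position: [0.441, -0.0041, 0.1674]
ee_rot: [0.045, 3.085, 0.053]
force: [0.6, -0.7, 1.2]
width: 0.546
t11.83 st [-229.2 -199. ] z0.1674 jaw 95.2 F [ 0.6 -0.7  1.2] j7 1.67 | shift units [-2.64  3.24  0.44] turn units 0.87 tilt 3.75
```

```bash
python3 -m jog '[50,0,0,0,0.8, 50,-0.45,0.7,0,0, 50,-0.45,0.7,0,0, 50,-0.45,0.7,0,0, 50,-0.45,0.7,0,0, 50,-0.3,0.4,0,0, 50,0,0,0,0]'
python3 -c "
from h import *
plan(-135,-60,.08,90)"
```

```text
clock: 12.42
position: [0.5481, 0.1187, 0.1777]
ee_rot: [0.228, 3.077, 0.065]
force: [0.2, 0.5, -0.6]
width: 0.545
t12.42 st [-137.4  -64.4] z0.1777 jaw 88.4 F [ 0.2  0.5 -0.6] j7 1.39 | shift units [ 0.07 -0.    2.44] turn units -0.27 tilt 3.98
```

```bash
python3 -m jog '[50,0.07,0,0.6,-0.25, 50,0,0,0.7,0, 50,0,0,0.7,0, 50,0,0,0.6,0, 50,0,0,0.3,0, 50,0,0,0,0]'
python3 -c "
from h import *
plan(-98,-60,.038,90)"
```

```text
clock: 12.92
position: [0.5568, 0.1265, 0.0579]
ee_rot: [0.211, 3.074, 0.069]
force: [-0.7, -0.4, 0.1]
width: 0.546
t12.92 st [-129.7  -55.6] z0.0579 jaw 89.0 F [-0.7 -0.4  0.1] j7 1.50 | shift units [-0.76 -0.12  0.54] turn units -0.16 tilt 4.29
```

```bash
python3 -m jog '[50,-0.1,-0.1,0.25,-0.15, 50,-0.1,0,0.2,0, 50,-0.1,0,0.05,0, 50,-0.1,0,0,0, 50,-0.1,0,0,0, 50,-0.08,0,0,0, 50,-0.06,0,0,0]'
python3 -c "
from h import *
plan(-98,-58,.038,90); print(R.from_rotvec(observe()['ee_rot']).as_matrix()[:,2].round(3))"
```

```text
clock: 13.5
position: [0.5853, 0.1195, 0.0409]
ee_rot: [0.203, 3.075, 0.07]
force: [-9.3, -0.5, -0.8]
width: 0.546
t13.50 st [-100.6  -59.2] z0.0409 jaw 89.3 F [-9.3 -0.5 -0.8] j7 1.54 | shift units [-0.06  0.03  0.08] turn units -0.11 tilt 4.29
[ 0.062  0.042 -0.997]
```

```bash
python3 -m jog '[50,-0.06,0,0,0, 50,-0.06,0,0,0]'
python3 -m jog '[50,0.2,0,0,0, 50,0.5,0,-0.1,0, 50,0.8,0,-0.5,0, 50,0.8,-0.2,-0.8,0, 50,0.7,-0.5,-0.5,0, 50,0.7,-0.6,0,0, 50,0.3,-0.8,0,0, 50,0,0,0,0, 50,0,0,0,0]'
python3 -c "
from h import *
rack('final'); plan(-98,-58,.038,90)
im=get_image('top'); h=hsv(im)
c=caps('top',im,24,(270,340,170,230)); print(len(c),rect(ray('top',c,.058)))
r=(h[...,1]>150)&((h[...,0]<8)|(h[...,0]>172)); print(ray('top',blobs(r,50,1000),.085))
m=((im.min(2)>115)[170:206,368:408]); print('dish px',np.argwhere(m).mean(0)[::-1]+[368,170])
P=camera_params('top'); import sys
s=get_image('scene'); cv2.imwrite('pics/final_scene.png',cv2.resize(s[150:310,130:400,::-1],None,fx=2.9,fy=2.9,interpolation=cv2.INTER_CUBIC))
c=caps('scene',s,112,(280,340,225,265)); print(len(c))
o=cv2.imread('pics/top0.png'); print('dish start',np.argwhere((o.min(2)>115)[170:206,368:408]).mean(0)[::-1]+[368,170])"
```

```text
clock: 13.67
position: [0.5854, 0.1194, 0.0407]
ee_rot: [0.201, 3.085, 0.071]
force: [-8.4, -0.0, 6.8]
width: 0.547
clock: 14.42
position: [0.4071, 0.0552, 0.1067]
ee_rot: [0.197, 3.077, 0.081]
force: [1.1, 0.3, -0.1]
width: 0.544
rack st 12 [-45.6 -59.4] yaw 0.57 grid 54.5 80.8
t14.47 st [-270.  -144.5] z0.1065 jaw 89.6 F [-0.7 -0.4  0.8] j7 1.53 | shift units [-4.18  2.1   2.06] turn units -0.07 tilt 4.41
12 (array([ 0.47992172, -0.18301683]), 97.90838384628296, 53.874366760253906, 81.27925109863281)
[[0.47556582 0.27662197 0.085     ]]
dish px [387.00342466 186.99885845]
4
dish start [386.93244873 186.98793727]
```

View pics/final_scene.png

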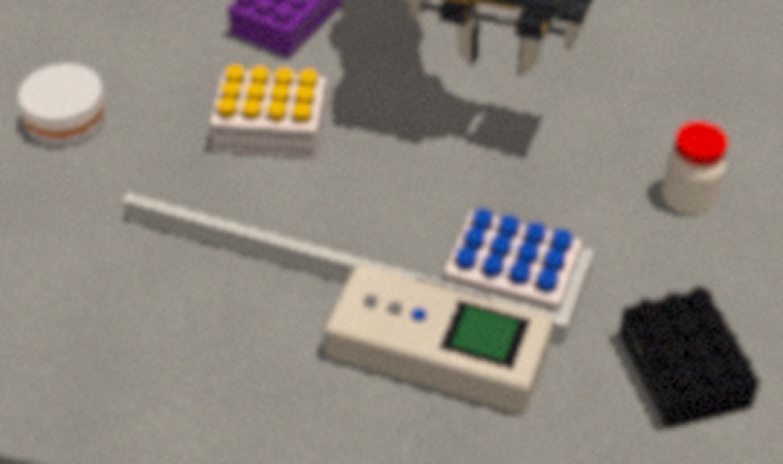

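The picture shows the rack upright in the corner (crop (515,255)), touching both bars. The gripper is clear and the bystanders haven't moved. Handing in.

```bash
python3 -c "
from cell import *
print(sign_off())"
```

```text
the job is handed in; nothing more can be done
None
```

I pushed the blue-capped rack into the corner of the reading station, flush against both bars and over the mark, and handed the job in at about 14.5 s. No verdict was reported.

**How it went:** I used the spread fingers throughout: square onto the long bar, along it until it met the end bar (about 22 N), then a gentle press of about 9 N back against the long bar. The rack was only pushed.

**Last checks, from the top camera:**

| Check | Measured | Allowed |
|---|---|---|
| Rack x in station frame | -45.6 mm | -48 to -40 mm |
| Rack y in station frame | -59.4 mm | -62 to -54 mm |
| Rack turn from the long bar | 0.6° | under 2.6° |
| Yellow rack and jar | moved less than 0.2 mm | 12 mm |
| Dishes | under 0.1 pixel of shift in the picture | 12 mm |

- **Upright and clear:** the scene view shows the rack upright and the gripper clear of everything.
- **Slight disagreement:** the camera puts the rack about 1.5 mm short of exactly flush on both axes (-44, -58), although the push forces and tool positions indicated contact with both bars. That is within the roughly 2 mm camera calibration error.
- **Tool tilt:** the tool drifted to a tilt of about 4° by the end, which had no visible effect on the result.
- **Check that failed:** I could not measure the rack a second time from the scene camera, because its caps did not separate into individual blobs there.

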